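# Fit a fresh pack to the crane's radio console and wake it

### The arm

A 6-joint arm with a two-finger parallel gripper is mounted at the origin on the work surface. World frame = base frame: x ahead of the robot, y to its left, z up, the work surface at z = 0. Lengths are in m, angles in rad, forces in N, time in s.
With the tool pointing down it reaches from about 0.35 to 0.85 m from the base axis. Payload 8.1 kg.
Tool frame: the origin (TCP) lies at the very end of the fingers, on their centre line; the grasp point (between the pads) lies robot.tcp_to_grasp behind it (robot.tcp_to_grasp is the distance from the TCP to the grasp point, in m); z points along the fingers, y is the line along which they close (so a half turn about z gives the same grasp; the last joint's range is limited). The gripper opens to 93 mm and grips with 3 to 60 N. Pads are 15 mm wide; open, the fingers measure 128 mm over their backs; the gripper's body (75 mm by 188 mm) begins 65 mm behind the grasp point.
Start: joints at [1.138, 0.13, 1.488, -0, 1.523, -0.085], TCP at [0.204, 0.564, 0.219] pointing down, gripper open.
Joint ranges: [-2.96, 2.96], [-0.89, 2.26], [0.02, 2.5], [-1.34, 4.48], [0, 2.73], [-2.66, 2.66]. Speed limits (rad/s): [2.39, 2.39, 2.79, 3.14, 3.14, 3.14].

### API

Orientations are given as a rotation vector (axis times angle).
In Python, from plant import robot gives the robot as it stands. The module is installed in compiled form; this text tells all that it offers.
- The arm moves only by the shell command python3 -m pendant 'ROWS' [FORCE]. ROWS is JSON, a list that holds one entry, the list of rows, each a list of 5 numbers: the opening, from 0 (shut) to 1 (fully open), then the shift along the tool's x, y, z in cm, then the turn about the tool's z in degrees. In form: [[[fingers, x, y, z, roll], ...]]. A call has 1 to 8 rows; each row shifts and turns the commanded pose from where the row before left it, along the tool's axes as they then stand; what a row does not reach is not made up. A row lasts 1/10 s, in which the tool goes at most 50 mm and 8.59 degrees, less where a joint would pass 70% of its speed; a pose out of reach is approached as far as the arm can. A call is refused whole if a number of a shift passes 5 or a number of a turn 8.59, either way. A call with a gripper value outside its range is refused whole. The fingers move at their own pace and stop on an object; FORCE is the grip in N (left out, the last holds). Time passes only in rows, so rows that do not move let the fingers close. It gives the time, the measured TCP pose, the force, the opening and the grip force at its end, in the units of the state.
- robot.read_state(): the state, without advancing time (a new reading comes with each control period).
- robot.read_camera(name): name is "side" or "top" or "wrist"; returns a dict with "img" (384x512x3 uint8, blue, green, red), "K" (3x3 intrinsics, pixels), "pose" (4x4, takes a point from camera to world coordinates). Camera axes: x right, y up, looking along -z (the intrinsics and any distortion apply to the point x, -y, -z); pixel columns grow to the right and rows downward; lengths in m; the calibration is good to about 2 mm. A picture is of the moment at which its call begins. There is no depth.
- robot.close_job(): hands the job in; it is judged then, once.
The state is a dict: "t": time; "q": joint angles; "dq": joint speeds; "joint_torque": joint torques, N m; "tool_pos": TCP position; "orientation": TCP orientation; "force": force on the tool from outside, world axes, zero at the start; "wrist_torque": the same for the moment, N m; "opening": finger opening in m; "gripper_force": force on a finger pad.
Only numpy, scipy, OpenCV 4.12 (cv2) and the standard library are available. Lean on these libraries where they do the work, as an engineer would, in place of code of your own. Each camera call takes 0.05 s, during which the arm holds its last target. There are 200 camera calls.

### The job

The stone shop's crane console has no battery: take the charged pack (green bar) from the charger and slide it, brass-marked end first, into the hooded shoe on top of the console, without ramming it against its end stop, until it is fully home, both side catches have sprung in to hold it and nothing touches it any more. Then turn the start knob on the sloping panel clockwise to its stop, keep it there for a second and release it so that it springs back to rest. Do not press the red stop button, knock the control sticks, or disturb the flat pack (red bar) or the tools lying about.

Things in the scene. Friction and masses are not known exactly. Their poses are not given: they have to be found in the camera images.
- transmitter: Yellow crane radio console, 180 x 270 x 113 mm, fixed in a bench cradle. Origin: centre of its underside; x from its front (facing the robot) to its back, y to its left, z up. Front half: dark panel rising at 35 deg, from 50 mm high at x = -90 mm to 113 mm at x = 0; back half: level deck with the battery shoe along y. Tube guard round it: front bar at x = -125, 66 mm high; sides at y = +-150.
- shoe_home (a point): Where a pack's underside centre lies when fully home: on the shoe's level black floor, 117 mm above the bench, console x = +45, y = -3 mm; axes as the console's. The floor is 66 mm wide and runs from y = -53 to +129 mm. A pack is set on the bare floor left of the mouth (y over +34) and slid in towards -y.
- shoe_stop: Black contact block that ends the shoe, 58 wide, 34 mm tall, with four brass contacts: the leading end of a pack that is home rests against its face. Origin: foot of that face on the shoe floor, console x = +45, y = -45 mm.
- bay_hood: Yellow hood with a clear top over the shoe from console y = -55 to +32 mm: inside 57 mm wide and 55 mm high above the shoe floor, outside 63 mm wide and 58 mm high. There is no room for fingers beside a pack under it; a pack that is home sticks out 7 mm, so the last stretch is pushed on its trailing end. Origin: shoe_home.
- shoe_mouth (a point): Middle of the shoe's mouth, on its floor, console x = +45, y = +34 mm; axes as the console's. From here to y = -45 two aluminium rails with inward lips form a T-slot: 46 mm between the walls, 38 mm between the lips, lips 7.5 to 11.5 mm above the floor, 58 mm over all. Flared mouth: walls 59 mm apart at y = +34, 46 at y = +20; lips 50 apart at y = +20, 38 at y = +12.
- pack_fresh: Charged pack, black, yellow band, 48 (x) x 84 (y) x 50 mm (z), 0.2 to 0.34 kg; green bar on top at its trailing end (+y), four brass marks at its leading end (-y). Origin: centre of its underside. Foot: flange 44 wide to 6 mm high, neck 34 wide to 14 mm; body 48 wide, 14 to 50 mm. Grip the body across x, fingertips 15 mm or more above the underside to pass over the rails. Stands loose in a bay.
- pack_flat: A pack of the same make and size, but flat: red bar on top. It stands in the charger's other bay and stays there.
- charger: Dark two-bay charger, 100 (x) x 222 (y) x 25 mm, fixed. Origin: centre of its underside. Bays at y = +53 and -53 mm; the packs stand on its top, 25 mm above the bench, parallel to its axes within 2 deg, leading ends to its -y, between guides 6 mm high. Either bay may hold the fresh pack.
- catch_far (a joint): Spring catch in the shoe's back wall, at console y = -25.5 mm: steel roller with orange tab. 0 = sprung in (shoe empty, or dropped into the notch in the pack's flange), 0.0035 = pushed out by the flange. A pack's leading end meets both catches 20 mm before home; passing them takes a push of 10 to 18 N, then over the last 5 mm they drop in and the pack meets the end stop.
- catch_near (a joint): The same catch in the shoe's front wall (towards the panel).
- start_knob (a joint): Start knob: angle turned clockwise (seen from outside the panel) from rest, 0 at rest, 1.05 rad (60 deg) at the hard stop. A spring always drives it back to 0: 0.06 N m at rest, 0.19 N m at the stop.
- start_axis (a point): Where the knob's axis meets the panel, mid-slope: console x = -45, y = 0, z = 81.5 mm; does not turn. z points out of the panel along the knob's axis, 35 deg from vertical, leaning to the console's front; x up the slope, y to the console's left. Steel collar round it, radius 26 mm, up to 6 mm above the panel; the knob's disc, radius 21 mm, from 6 to 14 mm.
- start_grip (a point): On the knob's axis 27 mm above the panel, turning with the knob: inside its dark green grip bar, 42 mm long, 14 mm thick, standing from 14 to 38 mm above the panel. x along the bar to its white-marked end, z out of the panel. At rest the white end stands at 11 o'clock (30 deg to the left of straight up the slope), at the stop at 1 o'clock.
- stick_left: Left control stick with rubber gaiter on the panel, 92 mm left of the knob; foot radius 27 mm, top 55 mm out of the panel. Origin at its foot on the panel, z out of the panel.
- stick_right: Right control stick, 92 mm to the right of the knob; otherwise the same.
- estop (a joint): Red mushroom stop button, 40 mm across, on the deck at console x = +45, y = -103 mm, top 36 mm above the deck. Value: how far it is pressed, 0 = out, 0.006 = fully down.
- mallet: Mason's mallet standing on its bronze-coloured head, 76 mm across, 213 mm tall, wooden handle up. Origin: centre of its underside.
- chisel: Flat chisel, 215 mm long, lying on the bench between console and charger. Origin under its middle.
- claw_chisel: Claw chisel, 215 mm long, lying on the bench. Origin under its middle.
- dust_brush: Wooden dust brush, 220 mm long, lying on the bench. Origin under its middle.
- combination_square: Combination square, 300 mm steel rule with orange head, lying on the bench behind the console. Origin under the middle of the rule.
Things that resemble listed ones, but are neither listed nor needed, are in the scene too. Leave any pink look-alike of the pack_flat alone.

How it is judged:
By the outcome, as a careful person would: the job done as asked, in the order asked, and still so for the second after the job is handed in, with the robot touching nothing.
It also fails if it takes over 72 s, if anything falls off the work surface, if the arm or the gripper's body presses on something with over 40 N, if the wrist force passes 120 N, or if a joint passes its speed limit or range.

## Working session

There is one attempt and no reset: what is moved stays moved. The work goes in short steps, Python scripts to look and compute and a shell command to move; the robot and the scene stay as the last step left them, time stands still between calls to the robot, and variables do not carry over. Pictures are saved under pics/ and viewed, at most 10 in all, crops included, and the job is handed in when it is done.

```bash
mkdir -p pics; cat > h.py <<'E'
import numpy as np, cv2
from plant import robot
from scipy.spatial.transform import Rotation as R
def cam(n):
    c=robot.read_camera(n); np.savez(f'cam_{n}.npz',**{k:np.array(c[k]) for k in('img','K','pose')}); return c
def load(n): return np.load(f'cam_{n}.npz')
def proj(c,P):
    T=np.linalg.inv(c['pose']); p=np.atleast_2d(P)@T[:3,:3].T+T[:3,3]; p=p*[1,-1,-1]; u=p@c['K'].T; return u[:,:2]/u[:,2:]
def ray(c,uv):
    d=np.linalg.inv(c['K'])@[uv[0],uv[1],1]; d=c['pose'][:3,:3]@(d*[1,-1,-1]); return c['pose'][:3,3],d
def atz(c,uv,z):
    o,d=ray(c,uv); return o+d*(z-o[2])/d[2]
E
python3 - <<'E'
from h import *
print(robot.tcp_to_grasp, robot.read_state())
for n in('side','top'):
    c=cam(n); print(n,c['K'],c['pose'],[k for k in c]); cv2.imwrite(f'pics/{n}0.png',cv2.resize(c['img'],(800,600),interpolation=cv2.INTER_CUBIC))
E
```

```text
0.0188 {'t': 0.0, 'q': array([ 1.13760335e+00,  1.31124308e-01,  1.48925993e+00, -3.65037662e-05,
        1.52300788e+00, -8.54047783e-02]), 'dq': array([ 0.00086725,  0.0001931 , -0.00061091,  0.00021269,  0.0007905 ,
       -0.00028545]), 'joint_torque': array([ 3.70300859e-04, -5.59845471e+01, -4.91761851e+01,  7.68914027e-02,
        3.52701510e-02, -1.63186501e-04]), 'tool_pos': array([0.20424861, 0.56356544, 0.2176201 ]), 'orientation': array([-5.43478595e-01, -3.09379225e+00,  2.74640382e-03]), 'force': array([ 0.24090739, -0.72101155, -0.44989581]), 'wrist_torque': array([-0.01513497, -0.02128695,  0.00988922]), 'gripper_force': 0.0, 'opening': 0.09305057229951468}
side [[473.25698677   0.         251.39321904]
 [  0.         473.25698677 183.28737962]
 [  0.           0.           1.        ]] [[ 0.9300855   0.27915576 -0.23877402  0.11961399]
 [-0.36699999  0.67805331 -0.63683178 -1.09338627]
 [-0.01587374  0.67993806  0.73309771  1.38111782]
 [ 0.          0.          0.          1.        ]] ['img', 'K', 'pose']
top [[419.11239216   0.         259.99144574]
 [  0.         419.11239216 194.49598782]
 [  0.           0.           1.        ]] [[ 2.88901038e-03  9.91502894e-01 -1.30052550e-01  3.48432676e-01]
 [-9.99912715e-01  1.18752296e-03 -1.31587252e-02 -1.10995463e-02]
 [-1.28924737e-02  1.30079214e-01  9.91419781e-01  1.54999772e+00]
 [ 0.00000000e+00  0.00000000e+00  0.00000000e+00  1.00000000e+00]] ['img', 'K', 'pose']
```

View pics/top0.png

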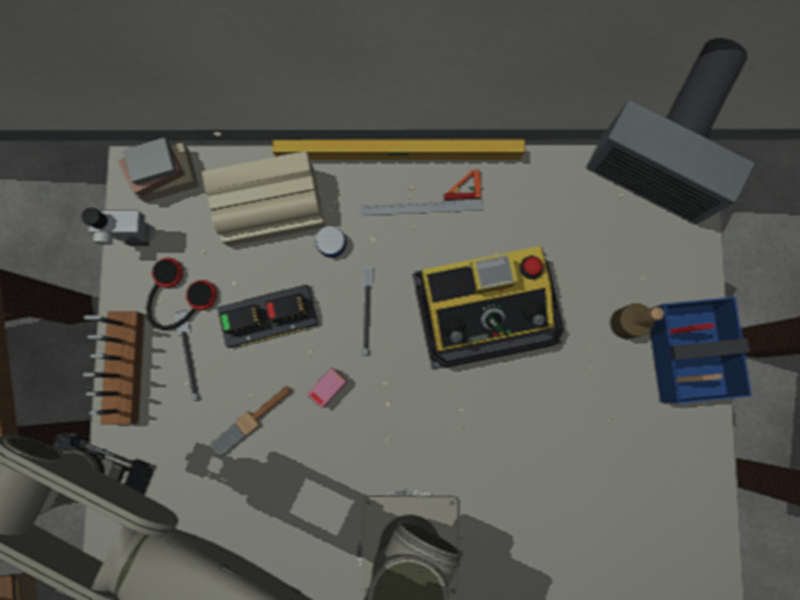

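View pics/side0.png

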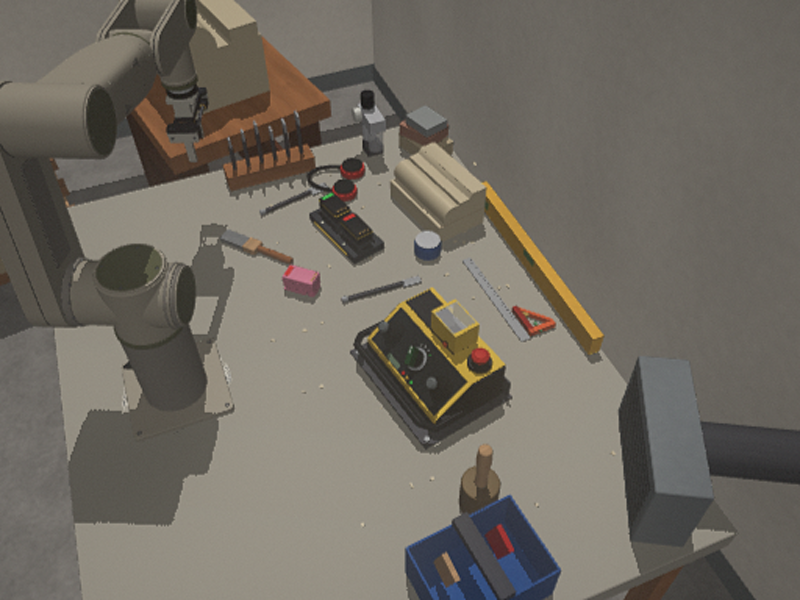

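The top view shows the fresh pack (green bar ~(226,322)) in the left bay, the flat one at ~(290,308), and the console centred ~(490,305) with the knob at ~(493,320), all in 800-px coordinates. I'll enlarge next.

```bash
python3 - <<'E'
from h import *
c=load('top')['img']
a=c[178:226,135:210]; b=c[154:238,262:364]
A=cv2.resize(a,None,fx=5,fy=5,interpolation=cv2.INTER_CUBIC); B=cv2.resize(b,None,fx=7,fy=7,interpolation=cv2.INTER_CUBIC)
for I,u0,v0,f in((A,135,178,5),(B,262,154,7)):
    for u in range(u0-u0%10+10,u0+I.shape[1]//f,10): cv2.putText(I,str(u),((u-u0)*f,8),0,.3,(255,255,255)); cv2.line(I,((u-u0)*f,10),((u-u0)*f,14),(255,255,255))
    for v in range(v0-v0%10+10,v0+I.shape[0]//f,10): cv2.putText(I,str(v),(0,(v-v0)*f+3),0,.3,(255,255,255))
cv2.imwrite('pics/crB.png',B)
s=load('side')['img'][120:170,190:250]
S=cv2.resize(s,None,fx=6,fy=6,interpolation=cv2.INTER_CUBIC)
W=np.zeros((max(A.shape[0],S.shape[0]),A.shape[1]+S.shape[1],3),np.uint8);W[:A.shape[0],:A.shape[1]]=A;W[:S.shape[0],A.shape[1]:]=S
cv2.imwrite('pics/crA.png',W); print(W.shape,B.shape)
E
```

```text
(300, 735, 3) (588, 714, 3)
```

View pics/crA.png

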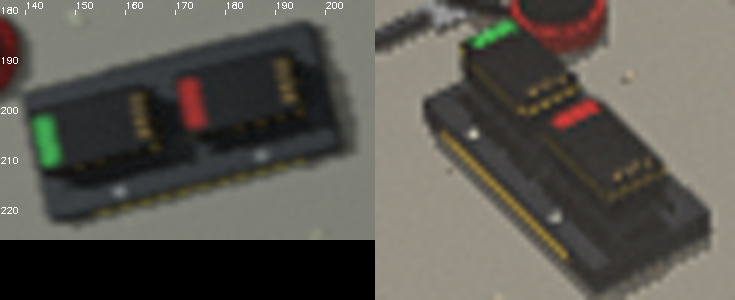

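View pics/crB.png

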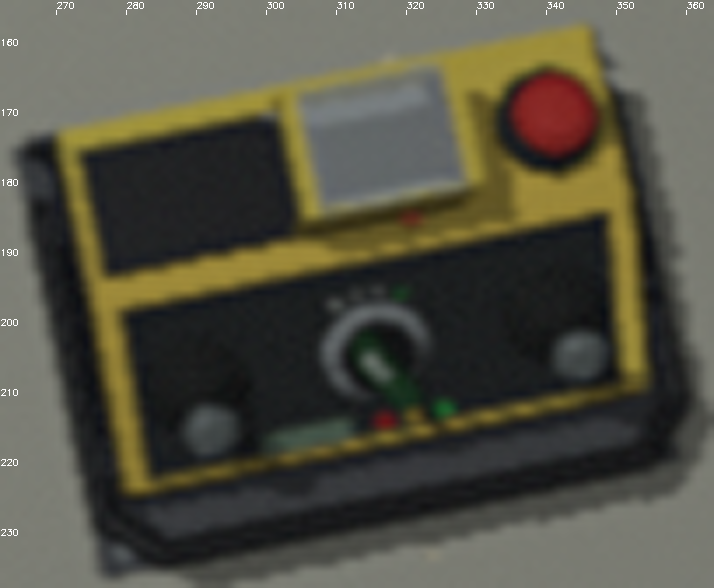

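```bash
cat > fit.py <<'E'
from h import *
from scipy.optimize import least_squares
def fit(obs,x0,fixz=0.):
    def M(p,P): 
        a=p[2]; return np.array(P)@np.array([[np.cos(a),np.sin(a),0],[-np.sin(a),np.cos(a),0],[0,0,1]])+[p[0],p[1],fixz]
    def f(p): return np.concatenate([(proj(c,M(p,P))-uv).ravel() for c,P,uv in obs])
    r=least_squares(f,x0,loss='soft_l1'); return r.x,f(r.x).reshape(-1,2).round(1)
E
python3 - <<'E'
from fit import *
t=load('top'); n=np.array([-np.sin(np.radians(35)),0,np.cos(np.radians(35))])*1e-3
ax=np.array([-.045,0,.0815]); Y=np.array([0,.092,0])
P=[[.09,.135,.113],[.09,-.135,.113],[-.09,.135,.05],[-.09,-.135,.05],[.045,-.103,.149],ax+Y+52*n,ax-Y+52*n,ax+6*n]
uv=np.array([[57,132],[590,25],[125,495],[650,388],[553,113],[210,430],[580,355],[376,350]])/7+[262,154]
x,r=fit([(t,P,uv)],[.57,-.17,.1]);print('console',x,np.degrees(x[2]),r.tolist())
P=[[.05,.111,.025],[.05,-.111,.025],[-.05,-.111,.025],[-.05,.111,.025]]
uv=np.array([[27,95],[315,25],[345,152],[52,220]])/5+[135,178]
y,r=fit([(t,P,uv)],[.57,.3,.1]);print('charger',y,np.degrees(y[2]),r.tolist())
A=lambda y,P:np.array(P)@np.array([[np.cos(y[2]),np.sin(y[2]),0],[-np.sin(y[2]),np.cos(y[2]),0],[0,0,1]])+[y[0],y[1],0]
print('fresh',A(y,[0,.053,.025]))
g=[atz(t,np.array(p)/5+[135,178],.075) for p in([32,117],[45,168])];print('green left corners',g)
print('mouth',A(x,[.045,.034,.117]),'home',A(x,[.045,-.003,.117]))
np.savez('fit.npz',con=x,chg=y)
s=robot.read_state(); Rm=R.from_rotvec(s['orientation']).as_matrix(); print(Rm)
c=cam('wrist'); print(c['pose'])
E
```

```text
console [ 0.55304642 -0.17727516  0.20214789] 11.582220855119992 [[-0.1, -0.3], [-0.4, -0.3], [0.2, -0.4], [-1.0, -0.1], [0.7, -0.6], [0.2, 0.7], [0.2, 0.7], [-0.0, 0.4]]
charger [0.51825606 0.33221195 0.23909022] 13.698860642379447 [[-0.7, -0.5], [0.5, -0.6], [0.4, 0.3], [-0.3, 0.9]]
fresh [0.50570466 0.3837043  0.025     ]
green left corners [array([0.51665969, 0.43005678, 0.075     ]), array([0.48029919, 0.41935963, 0.075     ])]
mouth [ 0.5903038  -0.13493265  0.117     ] home [ 0.59773244 -0.17117924  0.117     ]
[[-9.40132375e-01  3.40808829e-01 -6.78359189e-04]
 [ 3.40809481e-01  9.40131179e-01 -1.50457656e-03]
 [ 1.24973648e-04 -1.64569238e-03 -9.99998638e-01]]
[[ 3.41462823e-01 -9.11714486e-01 -2.28429062e-01  1.41103016e-01]
 [ 9.39894967e-01  3.31025785e-01  8.37817456e-02  5.88265183e-01]
 [-7.69121749e-04 -2.43307677e-01  9.69948856e-01  3.84197924e-01]
 [ 0.00000000e+00  0.00000000e+00  0.00000000e+00  1.00000000e+00]]
```

```bash
python3 -m pendant '[[[1,-4.9,-0.95,0,0],[1,-4.9,-0.95,0,0],[1,-4.9,-0.95,0,0],[1,-4.9,-0.95,0,0],[1,-4.9,-0.95,0,0],[1,-4.9,-0.95,0,0],[1,-4.9,-0.95,0,0]]]' 10; python3 -m pendant '[[[1,0,0,0,8],[1,0,0,0,8],[1,0,0,0,8],[1,0,0,0,8],[1,0,0,0,8],[1,0,0,0,8],[1,0,0,0,8],[1,0,0,0,0]]]'
python3 - <<'E'
from h import *
c=cam('wrist'); s=robot.read_state(); print(s['tool_pos'],R.from_rotvec(s['orientation']).as_matrix().round(4).tolist(),s['q'])
x,y=.5057,.3837
print(proj(c,[[x,y,.075],[x,y,.025]]))
I=cv2.resize(c['img'],(800,600),interpolation=cv2.INTER_CUBIC); cv2.imwrite('pics/w1.png',I)
E
```

```text
t: 0.85
tool_pos: [0.5057, 0.3832, 0.2184]
orientation: [-0.544, -3.094, 0.0]
force: [1.1, 1.9, -0.2]
opening: 0.093
gripper_force: 0.0
t: 1.65
tool_pos: [0.5041, 0.3845, 0.2182]
orientation: [-1.935, -2.474, 0.001]
force: [0.4, -1.1, -0.5]
opening: 0.0927
gripper_force: 0.0
[0.50410029 0.38453372 0.21823166] [[-0.2461, 0.9693, -0.0006], [0.9693, 0.2461, -0.0004], [-0.0002, -0.0007, -1.0]] [ 5.70814743e-01  2.22738595e-01  1.38571920e+00 -1.11685082e-05
  1.53385473e+00  3.22212047e-01]
[[250.83357587 182.31984809]
 [250.67898932 172.30550073]]
```

View pics/w1.png

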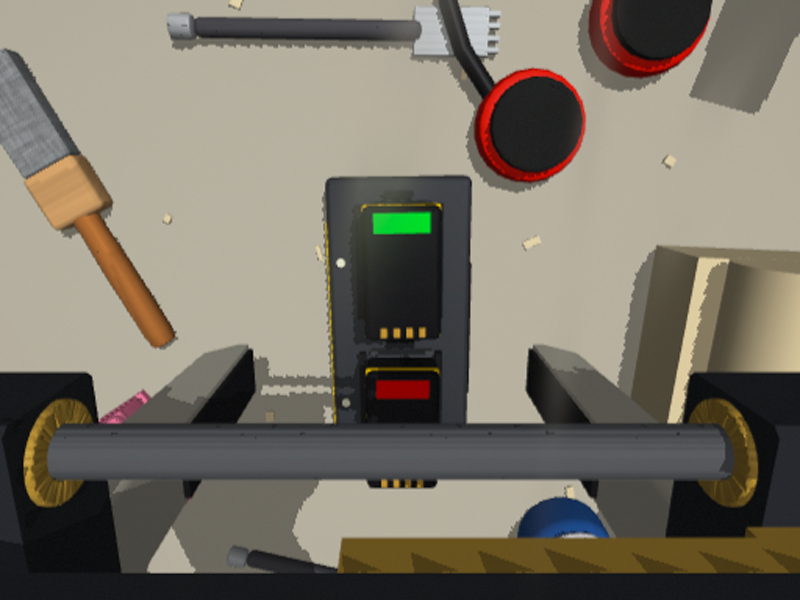

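The wrist view shows the fresh pack squarely: its top corners are ~(362,207), (441,206), (363,339), (438,339), with the green bar away from the flat pack and the brass marks nearest it. The pack is upright in the image, so the yaw already matches.

```bash
python3 - <<'E'
from h import *
c=load('wrist'); s=robot.read_state(); Rm=R.from_rotvec(s['orientation']).as_matrix(); p=s['tool_pos']
q=[atz(c,np.array(u)/1.5625,.075) for u in([362,207],[441,206],[363,339],[438,339])]
print(np.round(q,4), [np.linalg.norm(q[0]-q[1]),np.linalg.norm(q[0]-q[2]),np.linalg.norm(q[1]-q[3])])
for a,b in(([402,222],[403,333]),):
    A,B=[atz(c,np.array(u)/1.5625,.075) for u in(a,b)]; print('yaw of +y',np.degrees(np.arctan2(*(A-B)[1::-1])))
m=np.mean(q,0); print(m,'tool-frame cm',(Rm.T@(m-p))*100, 'tool x yaw',np.degrees(np.arctan2(Rm[1,0],Rm[0,0])))
print('finger tips mid',proj(c,p)*1.5625)
E
```

```text
[[0.4773 0.425  0.075 ]
 [0.5222 0.4368 0.075 ]
 [0.4965 0.3456 0.075 ]
 [0.5421 0.3569 0.075 ]] [np.float64(0.04645852640060775), np.float64(0.08169306861963253), np.float64(0.08226994429250264)]
yaw of +y 104.7406281421455
[0.50952959 0.39108169 0.075     ] tool-frame cm [ 0.5044947   0.69708182 14.32257549] tool x yaw 104.24391372625112
finger tips mid [[389.40221679 373.5405076 ]]
```

```bash
python3 -m pendant '[[[1,2.0,0.7,0,0],[1,0,0,4.5,0],[1,0,0,4.5,0],[1,0,0,4.5,0],[1,0,0,2.5,0],[1,0,0,1.2,0],[1,0,0,0,0],[1,0,0,0,0]]]' 35; python3 -m pendant '[[[0,0,0,0,0],[0,0,0,0,0],[0,0,0,0,0],[0,0,0,0,0],[0,0,0,0,0],[0,0,0,0,0],[0,0,0,0,0],[0,0,0,0,0]]]' 35; python3 -m pendant '[[[0,0,0,-1,0],[0,0,0,-1,0],[0,0,0,-2,0],[0,0,0,-3,0],[0,0,0,0,0]]]'
```

```text
t: 2.5
tool_pos: [0.5072, 0.4064, 0.0483]
orientation: [1.93, 2.478, 0.003]
force: [0.5, -0.3, -0.1]
opening: 0.0927
gripper_force: 0.0
t: 3.3
tool_pos: [0.5061, 0.4058, 0.0466]
orientation: [-1.932, -2.477, 0.0]
force: [-0.2, 0.0, 0.8]
opening: 0.048
gripper_force: 35.0
t: 3.8
tool_pos: [0.5091, 0.4078, 0.123]
orientation: [1.931, 2.475, 0.014]
force: [1.2, 0.7, -0.2]
opening: 0.0475
gripper_force: 35.0
```

```bash
python3 - <<'E'
from h import *
f=np.load('fit.npz')['con']; s=robot.read_state(); Rm=R.from_rotvec(s['orientation']).as_matrix(); p=s['tool_pos']
a=f[2]; C=np.array([[np.cos(a),-np.sin(a)],[np.sin(a),np.cos(a)]])
g=np.append(f[:2]+C@[.045,.01],.29); print(s['force'],p,g,(Rm.T@(g-p))*100,np.degrees(np.arctan2(Rm[1,0],Rm[0,0])))
E
```

```text
[ 1.21061407  0.65681566 -0.24519875] [0.50911539 0.40776818 0.12296058] [ 0.59512238 -0.15844395  0.29      ] [-56.96006223  -5.28205878 -16.92946121] 104.07453262336378
```

```bash
python3 -m pendant '[[[0,0,0,-4.2,0],[0,0,0,-4.2,0],[0,0,0,-4.2,0],[0,0,0,-4.2,0],[0,-2,-0.2,0,0],[0,-4,-0.4,0,0],[0,-4,-0.4,0,0],[0,-4,-0.4,0,0]]]'; python3 -m pendant '[[[0,-4.5,-0.4,0,0],[0,-4.5,-0.4,0,0],[0,-4.5,-0.4,0,0],[0,-4.5,-0.4,0,0],[0,-4.5,-0.4,0,0],[0,-4.5,-0.4,0,0],[0,-4.5,-0.4,0,0],[0,-4.5,-0.4,0,0]]]';python3 -m pendant '[[[0,-4,-0.4,0,0],[0,-3,-0.3,0,2.5],[0,0,0,0,0],[0,0,0,0,0]]]'
python3 - <<'E'
from h import *
c=cam('wrist'); s=robot.read_state(); Rm=R.from_rotvec(s['orientation']).as_matrix(); print(s['tool_pos'],s['force'],np.degrees(np.arctan2(Rm[1,0],Rm[0,0])))
cv2.imwrite('pics/w2.png',cv2.resize(c['img'],(800,600),interpolation=cv2.INTER_CUBIC))
E
```

```text
t: 4.6
tool_pos: [0.5265, 0.2653, 0.2839]
orientation: [-1.932, -2.477, 0.001]
force: [0.9, -0.2, -2.2]
opening: 0.0475
gripper_force: 35.0
t: 5.4
tool_pos: [0.583, -0.0923, 0.2841]
orientation: [-1.933, -2.477, 0.0]
force: [0.5, 0.1, -2.1]
opening: 0.0482
gripper_force: 35.0
t: 5.8
tool_pos: [0.5931, -0.1604, 0.2837]
orientation: [-1.987, -2.432, 0.0]
force: [-0.1, -0.1, -2.6]
opening: 0.0477
gripper_force: 35.0
[ 0.59318833 -0.15955619  0.28399502] [ 0.70558447 -0.36313818 -1.04294525] 101.58376942091647
```

View pics/w2.png

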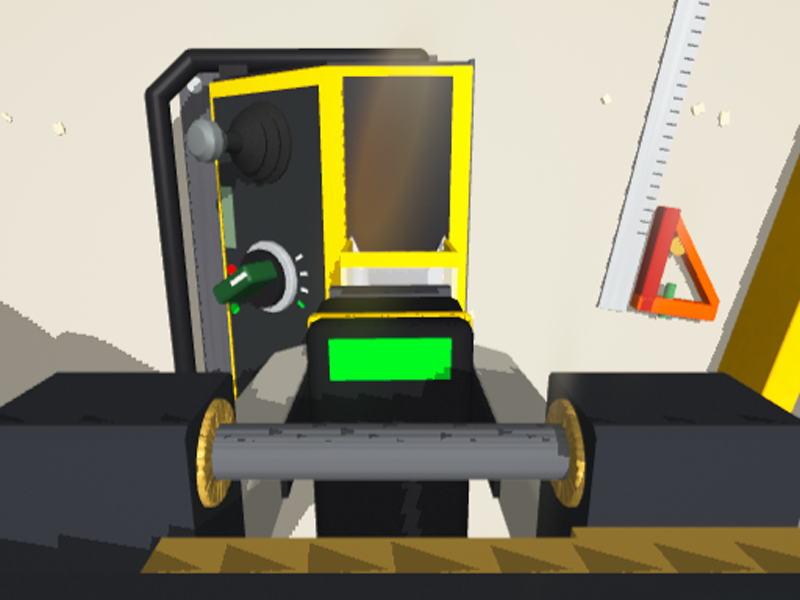

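The view shows the bare floor with its far corners at ~(343,77)/(452,77), the hood's front top edge at row ~252 from x≈341 to 466, and the console's back-left corner at ~(473,65). The held pack's trailing top edge is at row ~317 from x≈309 to 472. The knob's white end points to the stick-left side, as it should at rest.

```bash
python3 - <<'E'
from fit import *
c=load('wrist'); s=robot.read_state(); Rm=R.from_rotvec(s['orientation']).as_matrix(); p=s['tool_pos']
n=np.array([-np.sin(np.radians(35)),0,np.cos(np.radians(35))])*1e-3
P=[[.012,.129,.117],[.078,.129,.117],[.09,.135,.113],[0,.135,.113],[-.09,.135,.05],[.0135,.032,.175],[.0765,.032,.175],np.array([-.045,.092,.0815])+50*n]
uv=np.array([[343,77],[452,77],[473,65],[322,68],[211,85],[341,252],[466,252],[206,139]])/1.5625
x,r=fit([(c,P,uv)],np.load('fit.npz')['con']);print('console',x,np.degrees(x[2]),r.tolist())
q=[Rm.T@(atz(c,np.array(u)/1.5625,p[2]+.0284)-p)*1e3 for u in([309,318],[472,317])];print('pack rim tool mm',np.round(q,1))
a=x[2]; C=np.array([[np.cos(a),-np.sin(a)],[np.sin(a),np.cos(a)]])
for Y in(.106,.048,.0435): print(Y,np.append(x[:2]+C@[.045,Y],p[2]),(Rm.T@(np.append(x[:2]+C@[.045,Y],p[2])-p)*100).round(2))
np.savez('fit2.npz',con=x)
E
```

```text
console [ 0.55679253 -0.17585441  0.20931421] 11.992820851217795 [[0.2, -0.3], [1.2, -1.0], [0.1, 0.4], [1.1, -0.5], [-0.9, -0.1], [0.8, 0.6], [-3.7, -0.1], [-2.1, 1.9]]
pack rim tool mm [[ 27.4 -22.5 -28.4]
 [ 27.6  22.5 -28.4]]
0.106 [ 0.5787847  -0.0628175   0.28399502] [9.77 0.53 0.01]
0.048 [ 0.59083647 -0.11955157  0.28399502] [3.97 0.57 0.  ]
0.0435 [ 0.59177152 -0.12395335  0.28399502] [3.52 0.58 0.  ]
```

```bash
python3 -m pendant '[[[0,3,0.2,0,0],[0,4,0.2,0,0],[0,2.2,0.13,0,-0.4],[0,0,0,4,0],[0,0,0,4,0],[0,0,0,3,0],[0,0,0,1.5,0],[0,0,0,0,0]]]'; python3 -m pendant '[[[0,0,0,0.5,0],[0,0,0,0.3,0],[0,0,0,0,0]]]'; python3 -m pendant '[[[0,0,0,0.15,0],[0,0,0,0.15,0],[0,0,0,0,0]]]'
python3 - <<'E'
from h import *
c=cam('wrist'); s=robot.read_state(); Rm=R.from_rotvec(s['orientation']).as_matrix(); p=s['tool_pos']
f=np.load('fit2.npz')['con'];a=f[2]; C=np.array([[np.cos(a),-np.sin(a)],[np.sin(a),np.cos(a)]])
print(p,s['force'],np.degrees(np.arctan2(Rm[1,0],Rm[0,0])),'console mm',C.T@(p[:2]-f[:2])*1e3)
cv2.imwrite('pics/w3.png',cv2.resize(c['img'],(800,600),interpolation=cv2.INTER_CUBIC))
c=cam('side');u=proj(c,p)[0].astype(int);print(u)
cv2.imwrite('pics/s3.png',cv2.resize(c['img'][u[1]-50:u[1]+60,u[0]-70:u[0]+70],None,fx=5,fy=5,interpolation=cv2.INTER_CUBIC))
E
```

```text
t: 6.65
tool_pos: [0.5784, -0.0674, 0.1571]
orientation: [-1.973, -2.439, 0.003]
force: [-0.1, -0.5, -2.5]
opening: 0.0477
gripper_force: 35.0
t: 6.95
tool_pos: [0.5809, -0.069, 0.1529]
orientation: [1.977, 2.44, 0.001]
force: [-0.3, 0.3, -2.0]
opening: 0.0477
gripper_force: 35.0
t: 7.25
tool_pos: [0.5801, -0.0689, 0.1487]
orientation: [1.978, 2.441, 0.0]
force: [0.2, 0.6, -3.1]
opening: 0.0478
gripper_force: 35.0
[ 0.58009947 -0.06888227  0.14863447] [ 0.23374222  1.16112596 -2.45753113] 101.96628361137208 console mm [45.02587732 99.79440627]
[271 187]
```

View pics/s3.png

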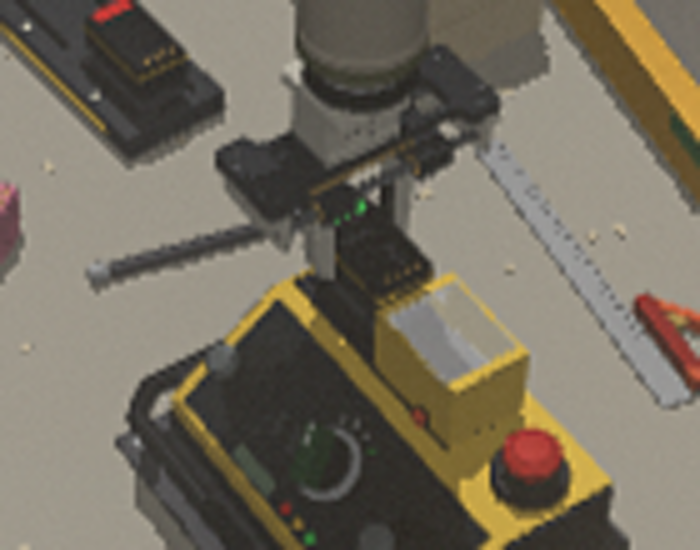

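The pack hangs just above the bare floor left of the mouth, in line with the hood and clear of it. I'll lower it until it touches.

```bash
python3 -m pendant '[[[0,0,0,0.4,0],[0,0,0,0.3,0],[0,0,0,0,0]]]'; python3 -m pendant '[[[0,0,0,0.15,0],[0,0,0,0.1,0],[0,0,0,0,0]]]'; python3 -m pendant '[[[0,0,0,0.1,0],[0,0,0,0,0],[0,0,0,0,0]]]'
```

```text
t: 7.65
tool_pos: [0.5796, -0.0687, 0.1407]
orientation: [-1.977, -2.44, 0.001]
force: [0.8, -0.1, -2.8]
opening: 0.0476
gripper_force: 35.0
t: 7.95
tool_pos: [0.5801, -0.0688, 0.139]
orientation: [-1.978, -2.441, 0.0]
force: [0.4, -0.0, -2.4]
opening: 0.0477
gripper_force: 35.0
t: 8.25
tool_pos: [0.5803, -0.0688, 0.1386]
orientation: [1.977, 2.441, 0.0]
force: [-1.3, 1.0, 2.3]
opening: 0.0476
gripper_force: 34.9
```

```bash
python3 -m pendant '[[[0,0,0,0,0],[0,0,0,0,0],[0,-0.4,0,0,0],[0,-0.4,0,0,0],[0,-0.4,0,0,0],[0,-0.4,0,0,0]]]' 12; python3 -m pendant '[[[0,-0.3,0,0,0],[0,-0.3,0,0,0],[0,-0.3,0,0,0],[0,0,0,0,0]]]';  python3 -m pendant '[[[0,-0.3,0,0,0],[0,-0.3,0,0,0],[0,-0.3,0,0,0],[0,0,0,0,0]]]'
```

```text
t: 8.85
tool_pos: [0.5839, -0.0846, 0.1386]
orientation: [1.977, 2.441, 0.001]
force: [-1.0, 3.4, 7.0]
opening: 0.0481
gripper_force: 12.0
t: 9.25
tool_pos: [0.5859, -0.0939, 0.1386]
orientation: [1.977, 2.44, 0.001]
force: [-0.4, 1.7, 4.9]
opening: 0.0482
gripper_force: 12.0
t: 9.65
tool_pos: [0.5867, -0.1021, 0.1383]
orientation: [-1.977, -2.44, 0.0]
force: [-5.1, 3.9, 7.9]
opening: 0.0482
gripper_force: 12.0
```

```bash
python3 -m pendant '[[[0,0,-0.08,-0.03,0],[0,-0.3,0,0,0],[0,-0.3,0,0,0],[0,0,0,0,0]]]';  python3 -m pendant '[[[0,-0.3,0,0,0],[0,-0.3,0,0,0],[0,-0.3,0,0,0],[0,-0.3,0,0,0],[0,0,0,0,0]]]'
python3 - <<'E'
from h import *
c=cam('wrist'); s=robot.read_state(); p=s['tool_pos']
f=np.load('fit2.npz')['con'];a=f[2]; C=np.array([[np.cos(a),-np.sin(a)],[np.sin(a),np.cos(a)]])
print(p,s['force'],'console mm',C.T@(p[:2]-f[:2])*1e3)
cv2.imwrite('pics/w4.png',cv2.resize(c['img'],(800,600),interpolation=cv2.INTER_CUBIC))
E
```

```text
t: 10.05
tool_pos: [0.5878, -0.1089, 0.1384]
orientation: [1.978, 2.44, -0.0]
force: [-0.3, 0.1, 1.1]
opening: 0.0482
gripper_force: 12.0
t: 10.55
tool_pos: [0.5902, -0.1206, 0.1384]
orientation: [1.978, 2.44, -0.001]
force: [0.3, -0.1, 1.5]
opening: 0.0478
gripper_force: 12.0
[ 0.59018911 -0.12056688  0.13836899] [ 0.86180185 -0.32446916  1.01645996] console mm [44.15580333 47.14136119]
```

View pics/w4.png

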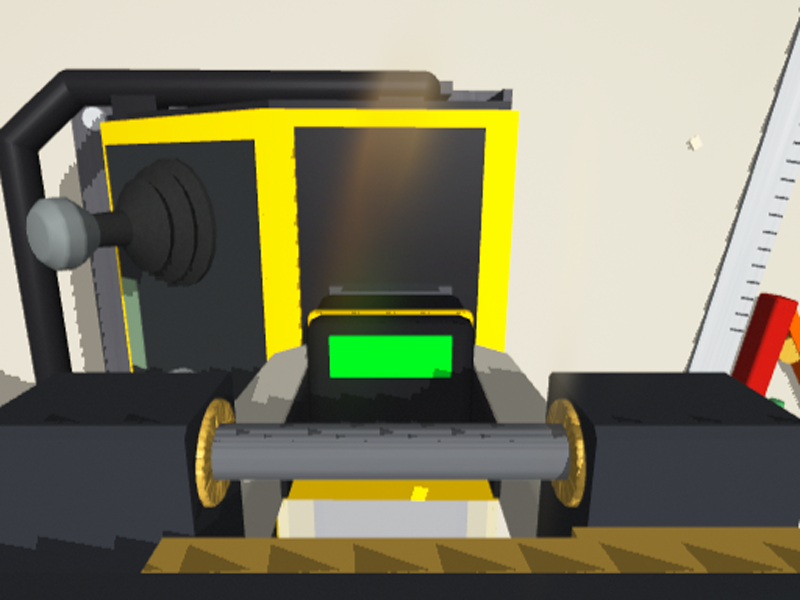

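```bash
python3 -m pendant '[[[0.8,0,0,0,0],[0.8,0,0,0,0],[0.8,0,0,0,0],[0.8,0,0,-2,0],[0.8,0,0,-3,0],[0,0,0,-1,0],[0,2.5,0,0,0],[0,2.5,0,0,0]]]' 20; python3 -m pendant '[[[0,0,0,0,0],[0,0,0,0,0],[0,0,0,0,0],[0,0,0,3,0],[0,0,0,3,0],[0,0,0,0.1,0],[0,0,0,0,0]]]' 20
python3 - <<'E'
from h import *
s=robot.read_state(); p=s['tool_pos']
f=np.load('fit2.npz')['con'];a=f[2]; C=np.array([[np.cos(a),-np.sin(a)],[np.sin(a),np.cos(a)]])
print(p,s['force'],'console mm',C.T@(p[:2]-f[:2])*1e3)
E
```

```text
t: 11.4
tool_pos: [0.5799, -0.071, 0.1986]
orientation: [1.979, 2.439, 0.001]
force: [-0.2, -0.7, 1.2]
opening: 0.0549
gripper_force: 0.0
t: 12.1
tool_pos: [0.5792, -0.0714, 0.137]
orientation: [-1.977, -2.439, 0.002]
force: [0.1, -0.6, 0.1]
opening: 0.0013
gripper_force: 0.0
[ 0.57920472 -0.07144874  0.13699152] [ 0.13979562 -0.63246011  0.08807447] console mm [43.61737201 97.46986764]
```

```bash
python3 -m pendant '[[[0,-0.7,0.05,0,0],[0,-0.4,0,0,0],[0,0,0,0,0]]]'; python3 -m pendant '[[[0,-0.2,0,0,0],[0,-0.2,0,0,0],[0,-0.2,0,0,0],[0,0,0,0,0]]]';python3 -m pendant '[[[0,-0.2,0,0,0],[0,-0.2,0,0,0],[0,-0.2,0,0,0],[0,0,0,0,0]]]'
cat > pos.py <<'E'
from h import *
s=robot.read_state(); p=s['tool_pos']
f=np.load('fit2.npz')['con'];a=f[2]; C=np.array([[np.cos(a),-np.sin(a)],[np.sin(a),np.cos(a)]])
print('console mm',C.T@(p[:2]-f[:2])*1e3,p[2],'F console',C.T@s['force'][:2],s['force'][2])
E
python3 pos.py
```

```text
t: 12.4
tool_pos: [0.5836, -0.0827, 0.1391]
orientation: [1.977, 2.438, 0.001]
force: [0.2, 1.0, -0.4]
opening: 0.0004
gripper_force: 0.0
t: 12.8
tool_pos: [0.5838, -0.0876, 0.1375]
orientation: [1.978, 2.441, 0.0]
force: [0.0, 0.1, -0.0]
opening: 0.0003
gripper_force: 0.0
t: 13.2
tool_pos: [0.5851, -0.0937, 0.1375]
orientation: [1.978, 2.441, -0.0]
force: [-0.4, 0.8, 0.5]
opening: 0.0002
gripper_force: 0.1
console mm [44.76549795 74.48874769] 0.1374548716671986 F console [-0.25847739  0.90816327] 0.5234097503660528
```

```bash
for i in 1; do python3 -m pendant '[[[0,-0.2,0,0,0],[0,-0.2,0,0,0],[0,0,0,0,0]]]' | sed -n 2,4p; done; python3 pos.py;  python3 -m pendant '[[[0,-0.15,0,0,0],[0,-0.15,0,0,0]]]' | sed -n 2,4p; python3 pos.py;  python3 -m pendant '[[[0,-0.15,0,0,0],[0,-0.15,0,0,0]]]' | sed -n 2,4p; python3 pos.py
```

```text
tool_pos: [0.5859, -0.0976, 0.1373]
orientation: [1.978, 2.441, -0.0]
force: [0.5, 1.2, 0.3]
console mm [44.68712842 70.48107061] 0.1373499156824254 F console [0.69755492 1.05835221] 0.3275630386534044
tool_pos: [0.5864, -0.1002, 0.1374]
orientation: [-1.977, -2.441, -0.0]
force: [-1.2, 2.6, 2.0]
console mm [44.69345004 67.85635405] 0.13738653789629027 F console [-0.6615414   2.83231034] 1.9538517794578647
tool_pos: [0.5869, -0.1029, 0.1373]
orientation: [-1.977, -2.44, -0.0]
force: [-2.2, 4.4, 1.9]
console mm [44.5903598  65.08318404] 0.13732790037482867 F console [-1.2002994   4.76220812] 1.9039313062864074
```

```bash
python3 -m pendant '[[[0,-0.1,0,0,0],[0,-0.1,0,0,0],[0,-0.1,0,0,0],[0,0,0,0,0]]]' >/dev/null; python3 pos.py;  python3 -m pendant '[[[0,-0.1,0,0,0],[0,-0.1,0,0,0],[0,-0.1,0,0,0],[0,0,0,0,0]]]' >/dev/null; python3 pos.py; python3 -m pendant '[[[0,-0.1,0,0,0],[0,-0.1,0,0,0],[0,-0.1,0,0,0],[0,0,0,0,0]]]' >/dev/null; python3 pos.py
```

```text
console mm [44.76405361 62.31243669] 0.13737602904839658 F console [-0.28417616  4.74134565] 2.2310199988884496
console mm [44.83010241 59.56913849] 0.13742671747543161 F console [-0.78454439  5.6724099 ] 1.8073890192628275
console mm [44.7382867  55.85255049] 0.137358812302195 F console [-0.56184656  3.78667364] 0.29445668933577573
```

```bash
cat > bar.py <<'E'
from h import *
f=np.load('fit2.npz')['con'];a=f[2]; C=np.array([[np.cos(a),-np.sin(a)],[np.sin(a),np.cos(a)]])
c=cam('wrist'); b,g,r=[c['img'][...,i].astype(int) for i in range(3)]
m=((g>180)&(r<90)&(b<110)).astype(np.uint8); n,l,st,ce=cv2.connectedComponentsWithStats(m)
for i in range(1,n):
    if st[i,4]>30:
        x,y,w,h=st[i,:4]; print(st[i],[(C.T@(atz(c,u,.167)[:2]-f[:2])*1e3).round(1).tolist() for u in((x-.5,y-.5),(x+w-.5,y-.5),(x-.5,y+h-.5),(x+w-.5,y+h-.5))])
E
python3 bar.py; python3 pos.py; python3 - <<'E'
from h import *
c=load('wrist'); cv2.imwrite('pics/w5.png',cv2.resize(c['img'],(800,600)))
E
```

```text
console mm [44.76247543 55.85643473] 0.13739589882985537 F console [0.27398565 3.22013143] 1.0976705552283927
```

View pics/w5.png

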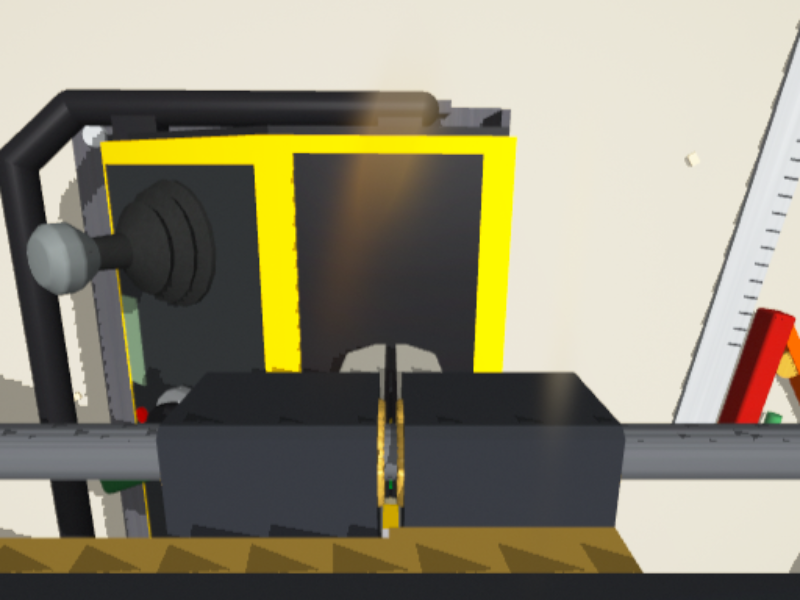

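The closed fingers are behind the pack and hide it, but the console looks undisturbed. I'll push on in small steps, reading the force.

```bash
python3 -m pendant '[[[0,-0.1,0,0,0],[0,-0.1,0,0,0]]]' >/dev/null; python3 pos.py;  python3 -m pendant '[[[0,-0.1,0,0,0],[0,-0.1,0,0,0]]]' >/dev/null; python3 pos.py; python3 -m pendant '[[[0,-0.1,0,0,0],[0,0,0,0,0]]]' >/dev/null; python3 pos.py;python3 -m pendant '[[[0,-0.1,0,0,0],[0,0,0,0,0]]]' >/dev/null; python3 pos.py
```

```text
console mm [44.68365384 53.85156931] 0.13735255767230498 F console [-0.84080472  4.02086089] 0.6047631606691731
console mm [44.6904724  51.58083988] 0.13738517136366096 F console [-0.15790586  2.82342074] 0.6931241997450773
console mm [44.73254927 50.15049278] 0.13745039282342889 F console [0.91378072 0.02589331] -0.7514483606843958
console mm [44.78816752 49.37775079] 0.1375288108192788 F console [-0.09319315 -0.10815887] -0.651659829360647
```

```bash
python3 -m pendant '[[[0,-0.1,0,0,0],[0,0,0,0,0]]]' >/dev/null; python3 pos.py;  python3 -m pendant '[[[0,-0.1,0,0,0],[0,0,0,0,0]]]' >/dev/null; python3 pos.py; python3 -m pendant '[[[0,-0.05,0,0,0],[0,0,0,0,0]]]' >/dev/null; python3 pos.py;python3 -m pendant '[[[0,-0.05,0,0,0],[0,0,0,0,0]]]' >/dev/null; python3 pos.py
```

```text
console mm [44.81682622 48.56501041] 0.1375537564680085 F console [ 0.35484118 -0.2651907 ] 0.24786075643557415
console mm [44.77993783 47.71994263] 0.13751362507793766 F console [0.85791818 0.24555467] -0.005103257508256798
console mm [44.76221575 47.30600565] 0.13748398600317552 F console [-0.36891235  0.38751766] 0.06878740919534404
console mm [44.74581859 47.02527879] 0.13746097152121173 F console [-0.11157876  2.07090053] 1.689018968473174
```

```bash
python3 -m pendant '[[[0,-0.05,0,0,0],[0,0,0,0,0]]]' >/dev/null; python3 pos.py;  python3 -m pendant '[[[0,-0.05,0,0,0],[0,0,0,0,0]]]' >/dev/null; python3 pos.py; python3 -m pendant '[[[0,-0.05,0,0,0],[0,0,0,0,0]]]' >/dev/null; python3 pos.py
```

```text
console mm [44.74819266 46.98714933] 0.13746594442588064 F console [-1.75471115  4.98915421] 2.817280927414986
console mm [44.69294171 46.93969729] 0.13744709317518244 F console [-0.59332435  7.22791123] 3.769459082873113
console mm [44.68765481 46.93754609] 0.1374709295656129 F console [-2.05491117  9.37825061] 4.285866891103977
```

```bash
python3 -m pendant '[[[0,0.5,0,0,0],[0,1.5,0,0,0],[0,0.5,0,-3,0],[0,0,0,-4.5,0],[0,0,0,-4.5,0],[0.4,-2,-3,-1,0],[0.4,-2,-4,0,0],[0.4,-2,-3,0,0]]]'; python3 -m pendant '[[[0.4,0,0,0,0],[0.4,0,0,0,0]]]' 30; python3 pos.py; python3 bar.py; python3 - <<'E'
from h import *
c=load('wrist'); cv2.imwrite('pics/w6.png',cv2.resize(c['img'],(800,600),interpolation=cv2.INTER_CUBIC))
E
```

```text
t: 18.15
tool_pos: [0.4996, -0.1774, 0.2683]
orientation: [1.975, 2.44, -0.0]
force: [1.0, -0.4, 0.2]
opening: 0.0198
gripper_force: 0.0
t: 18.35
tool_pos: [0.5003, -0.1772, 0.2676]
orientation: [1.979, 2.439, 0.001]
force: [0.9, 0.0, 0.8]
opening: 0.0348
gripper_force: 0.0
console mm [-55.50301381  10.39058786] 0.26762055582546657 F console [ 0.89051623 -0.15364649] 0.7855644188086984
[352 162  13   5  60] [[27.4, 35.8], [37.9, 35.8], [27.7, 31.7], [38.3, 31.7]]
[372 162  22   5  97] [[43.6, 35.8], [61.4, 35.7], [44.0, 31.7], [61.9, 31.6]]
```

View pics/w6.png

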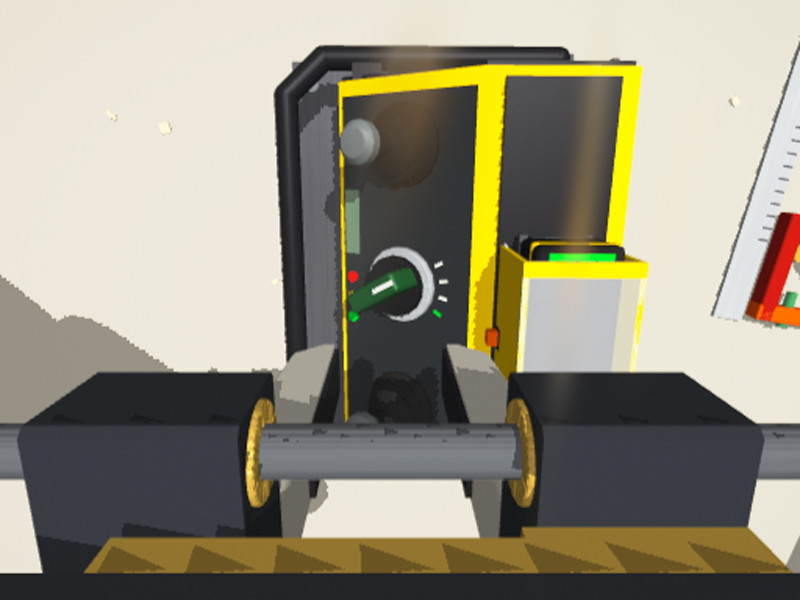

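The pack now sticks out only slightly. Its green bar's outer edge is at console y ≈ 35.8 mm, so the trailing end is at ≈39, which is home. The knob is at rest: collar rim from rows 246 to 322 with its right edge at 434, bar from (350,298) to (415,275).

```bash
python3 - <<'E'
from h import *
c=load('wrist'); s=robot.read_state(); Rm=R.from_rotvec(s['orientation']).as_matrix(); p=s['tool_pos']
f=np.load('fit2.npz')['con'];a=f[2]; C3=R.from_rotvec([0,0,a]).as_matrix(); W=lambda P: np.atleast_2d(P)@C3.T+[f[0],f[1],0]
t=np.radians(35); n=np.array([-np.sin(t),0,np.cos(t)]); up=np.array([np.cos(t),0,np.sin(t)]); L=np.array([0,1,0.]); o=np.array([-.045,0,.0815])
th=np.linspace(0,2*np.pi,73)
ring=o+.006*n+.026*(np.cos(th)[:,None]*up+np.sin(th)[:,None]*L); r=proj(c,W(ring))*1.5625
print('collar rows',r[:,1].min(),r[:,1].max(),'right',r[:,0].max())
b=np.cos(np.pi/6)*up+.5*L; d=np.cos(np.pi/6)*L-.5*up
for h in(.038,.014): print(h,[(proj(c,W(o+h*n+sx*.021*b+sy*.007*d))*1.5625).round(0).tolist()[0] for sx in(-1,1) for sy in(-1,1)])
img=c['img'].astype(int); m=(img[...,1]>img[...,2]+20)&(img[...,1]>img[...,0]+10)&(img[...,1]<140)
m[:, :int(335/1.5625)]=0; m[:, int(425/1.5625):]=0; m[:int(255/1.5625)]=0; m[int(313/1.5625):]=0
ys,xs=np.nonzero(m); print('green bar bbox',xs.min()*1.5625,xs.max()*1.5625,ys.min()*1.5625,ys.max()*1.5625,len(xs))
g=W(o+.030*n)[0]; print('axis pt',g,'tool cm',Rm.T@(g-p)*100)
E
```

```text
collar rows 247.86416628235028 322.54392275053954 right 432.609539024446
0.038 [[354.0, 316.0], [346.0, 297.0], [400.0, 293.0], [391.0, 272.0]]
0.014 [[376.0, 308.0], [368.0, 290.0], [421.0, 285.0], [412.0, 266.0]]
green bar bbox 348.4375 415.625 267.1875 310.9375 553
axis pt [ 0.495943   -0.18878041  0.10607456] tool cm [-1.07681176 -0.73402049 16.14442178]
```

```bash
python3 -m pendant '[[[0.4,-1.1,-0.7,4,0],[0.4,0,0,0,7.8],[0.4,0,0,0,7.8],[0.4,0,0,0,7.8],[0.4,0,0,0,7.8],[0.4,0,0,0,7.8],[0.4,0,0,0,7.8],[0.4,0,0,0,7.8]]]'; python3 -m pendant '[[[0.4,0,0,3,0],[0.4,0,0,0,0],[0.4,0,0,0,0]]]' 30; cat > k.py <<'E'
from h import *
s=robot.read_state(); Rm=R.from_rotvec(s['orientation']).as_matrix(); p=s['tool_pos']
f=np.load('fit2.npz')['con'];C3=R.from_rotvec([0,0,f[2]]).as_matrix(); t=np.radians(35)
g=C3@(np.array([-.045,0,.0815])+.03*np.array([-np.sin(t),0,np.cos(t)]))+[f[0],f[1],0]; g[2]=.103
T=C3.T@Rm; print('to go tool cm',(Rm.T@(g-p)*100).round(2),'tool x yaw in console',np.degrees(np.arctan2(T[1,0],T[0,0])).round(1),'q',s['q'].round(2),'F',s['force'].round(1),'M',s['wrist_torque'].round(2),'open',round(s['opening'],4),s['gripper_force'])
E
python3 k.py
```

```text
t: 19.2
tool_pos: [0.4969, -0.1881, 0.2271]
orientation: [-2.879, -1.256, 0.0]
force: [0.1, -0.5, -0.6]
opening: 0.0371
gripper_force: 0.0
t: 19.5
tool_pos: [0.4959, -0.1882, 0.1968]
orientation: [-2.874, -1.264, 0.002]
force: [0.3, -0.3, 1.0]
opening: 0.0369
gripper_force: 0.0
to go tool cm [-0.03  0.07  9.38] tool x yaw in console 35.5 q [-0.46 -0.04  1.71  0.    1.48  0.28] F [ 0.3 -0.3  1. ] M [-0.06  0.11 -0.02] open 0.0369 0.0
```

```bash
python3 -m pendant '[[[0.4,0,0.05,3,0],[0.4,0,0,3,0],[0.4,0,0,1.5,0],[0.4,0,0,0,0]]]'; python3 -m pendant '[[[0.4,0,0,0.6,0],[0.4,0,0,0.6,0],[0.4,0,0,0.4,0],[0.4,0,0,0.2,0],[0.4,0,0,0,0],[0.4,0,0,0,0]]]'; python3 k.py
```

```text
t: 19.9
tool_pos: [0.4953, -0.1889, 0.1208]
orientation: [-2.874, -1.262, 0.004]
force: [0.6, -0.0, -0.6]
opening: 0.0377
gripper_force: 0.0
t: 20.5
tool_pos: [0.4965, -0.1898, 0.1047]
orientation: [2.877, 1.262, 0.0]
force: [-0.6, 0.4, -0.5]
opening: 0.0372
gripper_force: 0.0
to go tool cm [ 0.04 -0.11  0.17] tool x yaw in console 35.4 q [-0.46  0.03  1.81 -0.    1.3   0.28] F [-0.6  0.4 -0.5] M [-0.02  0.14 -0.01] open 0.0372 0.0
```

```bash
python3 -m pendant '[[[0.4,0,-0.1,0.15,0],[0.4,0,0,0,0],[0,0,0,0,0],[0,0,0,0,0],[0,0,0,0,0],[0,0,0,0,0],[0,0,0,0,0]]]' 30; python3 k.py
```

```text
t: 21.2
tool_pos: [0.4954, -0.1888, 0.1029]
orientation: [-2.876, -1.262, 0.0]
force: [-2.3, 2.7, 1.9]
opening: 0.0168
gripper_force: 27.9
to go tool cm [ 0.04  0.03 -0.01] tool x yaw in console 35.4 q [-0.46  0.03  1.81  0.    1.3   0.28] F [-2.3  2.7  1.9] M [ 0.24  0.4  -0.1 ] open 0.0168 27.94865177187603
```

```bash
python3 -m pendant '[[[0,0,0,0,0],[0,0,0,0,8],[0,0,0,0,8]]]' 45; python3 k.py;  python3 -m pendant '[[[0,0,0,0,8],[0,0,0,0,8],[0,0,0,0,8],[0,0,0,0,0]]]'; python3 k.py
```

```text
t: 21.5
tool_pos: [0.4947, -0.1894, 0.1038]
orientation: [-3.027, -0.841, 0.004]
force: [-13.2, 2.3, 14.9]
opening: 0.0143
gripper_force: 43.9
to go tool cm [0.14 0.02 0.08] tool x yaw in console 19.1 q [-0.46  0.03  1.81 -0.    1.3   0.57] F [-13.2   2.3  14.9] M [0.49 2.32 0.07] open 0.0143 43.85106074740179
t: 21.9
tool_pos: [0.4952, -0.1895, 0.1033]
orientation: [3.135, 0.194, -0.001]
force: [-5.4, -0.9, 5.4]
opening: 0.0134
gripper_force: 45.4
to go tool cm [ 0.08 -0.06  0.03] tool x yaw in console -4.9 q [-0.46  0.03  1.81 -0.    1.3   0.99] F [-5.4 -0.9  5.4] M [0.3  0.99 0.46] open 0.0134 45.41041910648346
```

```bash
python3 -m pendant '[[[0,0,0,0,8],[0,0,0,0,8],[0,0,0,0,0]]]'; python3 k.py;  python3 -m pendant '[[[0,0,0,0,7],[0,0,0,0,5],[0,0,0,0,0]]]'; python3 k.py; python3 -m pendant '[[[0,0,0,0,3],[0,0,0,0,0]]]'; python3 k.py
```

```text
t: 22.2
tool_pos: [0.495, -0.1897, 0.1034]
orientation: [3.131, -0.244, -0.002]
force: [-6.6, -2.0, 6.4]
opening: 0.0144
gripper_force: 47.6
to go tool cm [ 0.07 -0.11  0.04] tool x yaw in console -20.9 q [-0.46  0.03  1.81 -0.    1.3   1.26] F [-6.6 -2.   6.4] M [0.23 1.27 0.56] open 0.0144 47.581743222035584
t: 22.5
tool_pos: [0.4945, -0.1899, 0.1039]
orientation: [3.088, -0.567, -0.003]
force: [-11.6, -0.2, 12.5]
opening: 0.0156
gripper_force: 48.2
to go tool cm [ 0.1  -0.15  0.09] tool x yaw in console -32.8 q [-0.46  0.03  1.81 -0.    1.3   1.47] F [-11.6  -0.2  12.5] M [0.28 2.18 0.46] open 0.0156 48.154462021775544
t: 22.7
tool_pos: [0.4945, -0.1898, 0.1039]
orientation: [3.073, -0.645, -0.003]
force: [-11.9, -1.7, 12.2]
opening: 0.0157
gripper_force: 50.0
to go tool cm [ 0.09 -0.15  0.09] tool x yaw in console -35.7 q [-0.46  0.03  1.81 -0.    1.3   1.52] F [-11.9  -1.7  12.2] M [0.42 2.2  0.57] open 0.0157 50.01076824203443
```

```bash
python3 -m pendant '[[[0,0,0,0,4],[0,0,0,0,0]]]' >/dev/null; python3 k.py;  python3 -m pendant '[[[0,0,0,0,4],[0,0,0,0,0]]]'>/dev/null; python3 k.py; python3 -m pendant '[[[0,0,0,0,4],[0,0,0,0,0]]]'>/dev/null; python3 k.py
```

```text
to go tool cm [ 0.09 -0.16  0.1 ] tool x yaw in console -39.7 q [-0.46  0.03  1.81 -0.    1.31  1.59] F [-13.7  -0.8  14.7] M [0.51 2.43 0.67] open 0.0155 50.44456663953952
to go tool cm [ 0.12 -0.17  0.11] tool x yaw in console -43.7 q [-0.46  0.03  1.81 -0.    1.31  1.66] F [-14.9   2.4  16.9] M [0.5  2.82 0.9 ] open 0.016 51.569377353735035
to go tool cm [ 0.12 -0.16  0.11] tool x yaw in console -47.7 q [-0.46  0.03  1.81 -0.    1.31  1.73] F [-16.2   1.5  17.2] M [0.56 2.83 1.33] open 0.0172 57.62905062903883
```

```bash
python3 -m pendant '[[[0,0,0,0,1],[0,0,0,0,0],[0,0,0,0,0],[0,0,0,0,0],[0,0,0,0,0],[0,0,0,0,0],[0,0,0,0,0],[0,0,0,0,0]]]' >/dev/null; python3 -m pendant '[[[0,0,0,0,0],[0,0,0,0,0],[0,0,0,0,0],[0,0,0,0,0],[0,0,0,0,0],[0,0,0,0,0]]]' >/dev/null; python3 k.py
python3 - <<'E'
from h import *
f=np.load('fit2.npz')['con'];C3=R.from_rotvec([0,0,f[2]]).as_matrix(); W=lambda P: np.atleast_2d(P)@C3.T+[f[0],f[1],0]
t=np.radians(35); n=np.array([-np.sin(t),0,np.cos(t)]); up=np.array([np.cos(t),0,np.sin(t)]); L=np.array([0,1,0.]); o=np.array([-.045,0,.0815])
for name in('wrist','side','top'):
    c=cam(name); img=c['img'].astype(int)
    m=(img[...,1]>img[...,2]+15)&(img[...,1]>img[...,0]+8)
    ys,xs=np.nonzero(m); v=[]
    for u in zip(xs,ys):   # intersect ray with bar-top plane h=38
        a,d=ray(c,u); a=C3.T@(a-[f[0],f[1],0]); d=C3.T@d; q=a+d*((o+.038*n-a)@n)/(d@n)-o-.038*n; v.append([q@up,q@L])
    v=np.array(v)*1e3 if v else np.zeros((0,2)); k=np.hypot(*v.T)<30; v=v[k]
    if len(v)>8:
        mu=v.mean(0); w,E=np.linalg.eigh(np.cov((v-mu).T)); e=E[:,1]*np.sign(E[0,1]); print(name,len(v),mu.round(1),w.round(1),'bar deg left of up',np.degrees(np.arctan2(e[1],e[0])).round(1))
    else: print(name,len(v))
E
```

```text
to go tool cm [ 0.12 -0.16  0.11] tool x yaw in console -48.5 q [-0.46  0.03  1.81 -0.    1.31  1.75] F [-15.7   2.2  17.4] M [0.6  2.92 1.44] open 0.0168 59.67052618623711
wrist 1790 [ 7.1 -0.7] [ 24.3 205.1] bar deg left of up -34.0
side 0
top 0
```

```bash
python3 -m pendant '[[[0.65,0,0,0,0],[0.65,0,0,0,0],[0.65,0,0,0,0],[0.65,0,0,0,0]]]'; python3 k.py; python3 -m pendant '[[[0.65,0,0,-1,0],[0.65,0,0,-3,0],[0.65,0,0,-4,0],[0.65,0,0,-4,0],[0.65,0,0,-4,0],[0.65,0,0,0,0],[0.65,0,0,0,0]]]'; python3 k.py
```

```text
t: 25.25
tool_pos: [0.4948, -0.1887, 0.1025]
orientation: [-2.982, 0.987, 0.003]
force: [-3.7, 1.6, -1.3]
opening: 0.0443
gripper_force: 2.0
to go tool cm [ 0.1  -0.06 -0.05] tool x yaw in console -48.6 q [-0.46  0.03  1.81 -0.    1.3   1.75] F [-3.7  1.6 -1.3] M [0.52 0.79 0.09] open 0.0443 1.9963684581307461
t: 25.95
tool_pos: [0.4967, -0.1895, 0.2649]
orientation: [2.982, -0.987, 0.006]
force: [-0.6, 0.8, -0.6]
opening: 0.0603
gripper_force: 0.0
to go tool cm [-0.17  0.   16.19] tool x yaw in console -48.6 q [-0.46 -0.07  1.61  0.    1.6   1.75] F [-0.6  0.8 -0.6] M [0.08 0.14 0.02] open 0.0603 0.0
```

```bash
cp pics/w6.png /tmp/; python3 -m pendant '[[[0.4,0,0,0,-8.5],[0.4,0,0,0,-8.5],[0.4,0,0,0,-8.5],[0.4,0,0,0,-8.5],[0.4,0,0,0,-8.5],[0.4,0,0,0,-8.5],[0.4,0,0,0,-8.5],[0.4,0,0,0,-8.5]]]'>/dev/null; python3 -m pendant '[[[0.4,0,0,0,-8.5],[0.4,0,0,0,-8.5],[0.4,0,0,0,-8.5],[0.4,0,0,0,-8.5],[0.4,0,0,0,-8.5],[0.4,0,0,0,-8.5],[0.4,0,0,0,0],[0.4,0,0,0,0]]]' >/dev/null;  python3 -m pendant '[[[0.4,0,0,0,-8.5],[0.4,0,0,0,-5.5],[0.4,1.1,0.7,0,0],[0.4,0,0,0,0],[0.4,0,0,0,0]]]'; python3 k.py; python3 pos.py
```

```text
t: 28.05
tool_pos: [0.5015, -0.1768, 0.2627]
orientation: [-2.097, -2.339, 0.0]
force: [-0.1, 0.4, 0.1]
opening: 0.0372
gripper_force: 0.0
to go tool cm [-1.14 -0.68 15.97] tool x yaw in console 84.2 q [-0.44 -0.07  1.61 -0.    1.6  -0.54] F [-0.1  0.4  0.1] M [-0.06  0.05 -0.06] open 0.0372 0.0
console mm [-54.24787429  10.59419845] 0.2627128493352163 F console [-0.03780333  0.44679349] 0.12297859363903517
```

```bash
python3 -m pendant '[[[0.4,0,0,-0.5,-5.8],[0.4,0,0,0,0],[0.4,0,0,0,0],[0.4,0,0,0,0]]]' >/dev/null; python3 bar.py; python3 - <<'E'
from h import *
b=cv2.imread('/tmp/w6.png'); c=load('wrist'); a=cv2.resize(c['img'],(800,600),interpolation=cv2.INTER_CUBIC)
def box(i):
    i=i.astype(int); m=(i[...,1]>i[...,2]+20)&(i[...,1]>i[...,0]+10)&(i[...,1]<140); m[:,:335]=0;m[:,425:]=0;m[:255]=0;m[320:]=0
    ys,xs=np.nonzero(m); E=np.linalg.eigh(np.cov(xs,ys))[1][:,1]; return xs.min(),xs.max(),ys.min(),ys.max(),len(xs),np.degrees(np.arctan(E[1]/E[0]))
print(box(b),box(a)); 
A,B=[cv2.cvtColor(i[40:350,280:660],cv2.COLOR_BGR2GRAY).astype(np.float32) for i in(a,b)]
(dx,dy),r=cv2.phaseCorrelate(A,B); print(dx,dy,r)
B2=cv2.warpAffine(B,np.float32([[1,0,-dx],[0,1,-dy]]),(380,310)); D=cv2.GaussianBlur(cv2.absdiff(A,B2),(7,7),0)[8:-8,8:-8]; print('max diff',D.max(),(D>50).sum(), np.argwhere(D==D.max())+[48,288])
E
```

```text
[351 162  14   5  64] [[27.3, 35.7], [38.7, 35.7], [27.6, 31.6], [39.0, 31.6]]
[372 162  21   5  95] [[44.4, 35.7], [61.4, 35.7], [44.7, 31.6], [61.8, 31.6]]
(np.int64(348), np.int64(416), np.int64(267), np.int64(319), 1379, np.float64(-27.004112663709726)) (np.int64(347), np.int64(415), np.int64(267), np.int64(319), 1376, np.float64(-26.816928495243637))
0.9055360319656245 0.24159439890462409 1.0742520532570778
max diff 32.310707 0 [[247 621]]
```

```bash
python3 -c "
from plant import robot
print(robot.close_job())"
```

```text
the job is handed in; nothing more can be done
None
```

The job is handed in after about 29 of the 72 s allowed: the charged pack is home in the shoe, and the start knob was turned to its stop, held over a second and back at rest. The catches could not be seen directly; that they sprung in is inferred from the push force dropping away just before the end stop.

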